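# Make up two hydraulic parts kits at the storeroom bench

### The job

Make up two kits from the loose parts on the bench: the three-compartment tray gets the black valve block, the solenoid coil and one of the two hex nipples; the two-compartment tray gets the pressure gauge and the other nipple. One part to a compartment, set down flat on the compartment's floor the same way up as it stands now, not dropped. Leave the flange, the filter element and the elbow where they are.

Things in the scene. Friction and masses are not known exactly. Their poses are not given: they have to be found in the camera images.
- tray3: larger kit tray, cream plastic, fixed, three equal compartments in a row along its x. Outside 290 x 138 mm; outer walls 35 mm high, 4 thick; dividers 26 high, 3 thick; floor 4 thick. Compartments 92 (x) by 130 (y) mm inside, centres at x = -95, 0, +95 mm, y = 0. Origin: centre of underside, on the bench, z up; x axis within 0.15 rad of world x. It stands left or right of the stock
- tray2: smaller kit tray, cream plastic, fixed, two equal compartments in a row along its x. Outside 195 x 138 mm; outer walls 35 mm high, 4 thick; dividers 26 high, 3 thick; floor 4 thick. Compartments 92 (x) by 130 (y) mm inside, centres at x = -47.5, +47.5 mm, y = 0. Origin: centre of underside, on the bench, z up; x axis within 0.15 rad of world x. It stands left or right of the stock
- block: valve block: blackened metal block 52 (x) by 46 (y) by 45 mm high, bolt holes and ports in its top, a white plastic port plug (23 mm diameter) sticking out 12 mm at its +x end; 64 mm long over all, 0.4 kg. Origin: on the underside, mid of the 64 mm length (block from x = -32 to +20 mm), z up. Stands on the bench between the trays, 25 mm or more clear all round
- coil: solenoid coil: black ribbed plastic block 40 (x) by 38 (y) by 50 mm high, round steel-rimmed bore in its top, grey cable plug 27 mm wide at its +x end; 64 mm long over all, 0.22 kg. Origin: on the underside, mid of the 64 mm length (black block from x = -32 to +8 mm, plug from there to +32), z up. Stands on the bench between the trays, 25 mm or more clear all round
- gauge: pressure gauge lying on its back: steel case 50 mm diameter, 28 mm high, white dial facing up, brass stem (14 mm square, then thread) along its +x; 72 mm long over all, 0.15 kg. Origin: on the underside, mid of the 72 mm length (case centre at x = -11 mm, stem end at +36), z up out of the dial. On the bench between the trays, 25 mm or more clear all round
- nipple1: hex nipple, zinc-plated steel, standing on end, 50 mm tall, 0.14 kg: lower thread 26 mm diameter, hexagon 32 mm across flats (37 over corners) at heights 18 to 32 mm, upper thread 20 mm diameter. Origin: centre of underside, z up; flats face its +y and -y, corners on its x axis. The two are alike, interchangeable. On the bench between the trays, 25 mm or more clear all round
- nipple2: hex nipple, zinc-plated steel, standing on end, 50 mm tall, 0.14 kg: lower thread 26 mm diameter, hexagon 32 mm across flats (37 over corners) at heights 18 to 32 mm, upper thread 20 mm diameter. Origin: centre of underside, z up; flats face its +y and -y, corners on its x axis. The two are alike, interchangeable. On the bench between the trays, 25 mm or more clear all round
- flange: not for the kits: dark steel pipe flange lying flat among the stock, a disc 64 mm in diameter and 15 mm high with four bolt holes, and a collar 38 mm in diameter up to 27 mm high. Origin: centre of underside, z up
- element: not for the kits: filter element standing among the stock, a pleated off-white cylinder with black end caps, 49 mm in diameter, 70 mm high. Origin: centre of underside, z up
- elbow: not for the kits: zinc-plated elbow pipe fitting lying flat among the stock, two threaded legs 21 mm in diameter at right angles on a 26 mm cube, 55 by 55 by 26 mm high. Origin: on the underside, middle of the outline, z up

How it is judged (in metres and radians):
At the end, for the whole second after the job is handed in: Block, coil and a nipple in the three-compartment tray, gauge and the other nipple in the two-compartment tray, one part in each of the five compartments, underside within 5 mm of the tray floor, within 0.12 rad of upright (dial up, nipple on its wide thread), released and at rest (((x of block in the frame of tray3 between -0.141 and -0.049 m and y of block in the frame of tray3 between -0.065 and 0.065 m and z of block in the frame of tray3 between 0 and 0.009 m) or (x of block in the frame of tray3 between -0.046 and 0.046 m and y of block in the frame of tray3 between -0.065 and 0.065 m and z of block in the frame of tray3 between 0 and 0.009 m) or (x of block in the frame of tray3 between 0.049 and 0.141 m and y of block in the frame of tray3 between -0.065 and 0.065 m and z of block in the frame of tray3 between 0 and 0.009 m)) and ((x of coil in the frame of tray3 between -0.141 and -0.049 m and y of coil in the frame of tray3 between -0.065 and 0.065 m and z of coil in the frame of tray3 between 0 and 0.009 m) or (x of coil in the frame of tray3 between -0.046 and 0.046 m and y of coil in the frame of tray3 between -0.065 and 0.065 m and z of coil in the frame of tray3 between 0 and 0.009 m) or (x of coil in the frame of tray3 between 0.049 and 0.141 m and y of coil in the frame of tray3 between -0.065 and 0.065 m and z of coil in the frame of tray3 between 0 and 0.009 m)) and ((x of gauge in the frame of tray2 between -0.0935 and -0.0015 m and y of gauge in the frame of tray2 between -0.065 and 0.065 m and z of gauge in the frame of tray2 between 0 and 0.009 m) or (x of gauge in the frame of tray2 between 0.0015 and 0.0935 m and y of gauge in the frame of tray2 between -0.065 and 0.065 m and z of gauge in the frame of tray2 between 0 and 0.009 m)) and ((x of block in the frame of tray3 between -0.141 and -0.049 m and y of block in the frame of tray3 between -0.065 and 0.065 m and z of block in the frame of tray3 between 0 and 0.009 m) or (x of coil in the frame of tray3 between -0.141 and -0.049 m and y of coil in the frame of tray3 between -0.065 and 0.065 m and z of coil in the frame of tray3 between 0 and 0.009 m) or (x of nipple1 in the frame of tray3 between -0.141 and -0.049 m and y of nipple1 in the frame of tray3 between -0.065 and 0.065 m and z of nipple1 in the frame of tray3 between 0 and 0.009 m) or (x of nipple2 in the frame of tray3 between -0.141 and -0.049 m and y of nipple2 in the frame of tray3 between -0.065 and 0.065 m and z of nipple2 in the frame of tray3 between 0 and 0.009 m)) and ((x of block in the frame of tray3 between -0.046 and 0.046 m and y of block in the frame of tray3 between -0.065 and 0.065 m and z of block in the frame of tray3 between 0 and 0.009 m) or (x of coil in the frame of tray3 between -0.046 and 0.046 m and y of coil in the frame of tray3 between -0.065 and 0.065 m and z of coil in the frame of tray3 between 0 and 0.009 m) or (x of nipple1 in the frame of tray3 between -0.046 and 0.046 m and y of nipple1 in the frame of tray3 between -0.065 and 0.065 m and z of nipple1 in the frame of tray3 between 0 and 0.009 m) or (x of nipple2 in the frame of tray3 between -0.046 and 0.046 m and y of nipple2 in the frame of tray3 between -0.065 and 0.065 m and z of nipple2 in the frame of tray3 between 0 and 0.009 m)) and ((x of block in the frame of tray3 between 0.049 and 0.141 m and y of block in the frame of tray3 between -0.065 and 0.065 m and z of block in the frame of tray3 between 0 and 0.009 m) or (x of coil in the frame of tray3 between 0.049 and 0.141 m and y of coil in the frame of tray3 between -0.065 and 0.065 m and z of coil in the frame of tray3 between 0 and 0.009 m) or (x of nipple1 in the frame of tray3 between 0.049 and 0.141 m and y of nipple1 in the frame of tray3 between -0.065 and 0.065 m and z of nipple1 in the frame of tray3 between 0 and 0.009 m) or (x of nipple2 in the frame of tray3 between 0.049 and 0.141 m and y of nipple2 in the frame of tray3 between -0.065 and 0.065 m and z of nipple2 in the frame of tray3 between 0 and 0.009 m)) and ((x of gauge in the frame of tray2 between -0.0935 and -0.0015 m and y of gauge in the frame of tray2 between -0.065 and 0.065 m and z of gauge in the frame of tray2 between 0 and 0.009 m) or (x of nipple1 in the frame of tray2 between -0.0935 and -0.0015 m and y of nipple1 in the frame of tray2 between -0.065 and 0.065 m and z of nipple1 in the frame of tray2 between 0 and 0.009 m) or (x of nipple2 in the frame of tray2 between -0.0935 and -0.0015 m and y of nipple2 in the frame of tray2 between -0.065 and 0.065 m and z of nipple2 in the frame of tray2 between 0 and 0.009 m)) and ((x of gauge in the frame of tray2 between 0.0015 and 0.0935 m and y of gauge in the frame of tray2 between -0.065 and 0.065 m and z of gauge in the frame of tray2 between 0 and 0.009 m) or (x of nipple1 in the frame of tray2 between 0.0015 and 0.0935 m and y of nipple1 in the frame of tray2 between -0.065 and 0.065 m and z of nipple1 in the frame of tray2 between 0 and 0.009 m) or (x of nipple2 in the frame of tray2 between 0.0015 and 0.0935 m and y of nipple2 in the frame of tray2 between -0.065 and 0.065 m and z of nipple2 in the frame of tray2 between 0 and 0.009 m)) and angle between each of block, coil, gauge, nipple1, nipple2's own z axis and vertical below 0.12 rad and linear speed of each of block, coil, gauge, nipple1, nipple2 below 0.02 m/s); the robot touches nothing.
It fails at once if the flange, which is not in either kit, is shifted by more than 30 mm or knocked over (distance of flange from where it was at the start of the episode above 0.03 m or angle between flange's own z axis and vertical above 0.5 rad).
It fails at once if the filter element, which is not in either kit, is shifted by more than 30 mm or knocked over (distance of element from where it was at the start of the episode above 0.03 m or angle between element's own z axis and vertical above 0.5 rad).
It fails at once if the elbow fitting, which is not in either kit, is shifted by more than 30 mm or knocked over (distance of elbow from where it was at the start of the episode above 0.03 m or angle between elbow's own z axis and vertical above 0.5 rad).
It fails at once if a kit part is dropped: out of the fingers while more than 30 mm above the bench ((height (world z) of block above 0.03 m and contact force between the fingers and block below 0.02 N) or (height (world z) of coil above 0.03 m and contact force between the fingers and coil below 0.02 N) or (height (world z) of gauge above 0.03 m and contact force between the fingers and gauge below 0.02 N) or (height (world z) of nipple1 above 0.03 m and contact force between the fingers and nipple1 below 0.02 N) or (height (world z) of nipple2 above 0.03 m and contact force between the fingers and nipple2 below 0.02 N)).
It also fails if it takes over 128 s, if anything falls off the work surface, if the arm or the gripper's body presses on something with over 40 N, if the wrist force passes 120 N, or if a joint passes its speed limit or range.

### The arm

A 6-joint arm with a two-finger parallel gripper is mounted at the origin on the work surface. World frame = base frame: x ahead of the robot, y to its left, z up, the work surface at z = 0. Lengths are in m, angles in degrees, forces in N, time in s.
With the tool pointing down it reaches from about 0.4 to 0.825 m from the base axis. Payload 7 kg.
Tool frame: the origin (TCP) lies between the finger pads; the fingertips stand r.nose_length ahead of it and the grasp point (between the pads) lies 2 mm behind it (r.nose_length is the distance from the TCP to the fingertips, in m); y points along the fingers, x is the direction in which the jaws open and shut, and the axes are right-handed (so a half turn about y gives the same grasp; the last joint's range is limited). The gripper opens to 88 mm and grips with 3 to 60 N. Pads are 19 mm wide; open, the fingers measure 130 mm over their backs; the gripper's body (78 mm by 193 mm) begins 47 mm behind the grasp point.
Start: joints at [16.507, 20.546, 0.682, 0, -70.136, -16.507], TCP at [0.675, -0, 0.244] pointing down, gripper open.
Joint ranges: [-176.03, 176.03], [-82.01, 121.73], [-58.28, 71.71], [-173.87, 95.51], [-174.79, -0.11], [-173.66, 173.66]. Speed limits (degrees/s): [136.94, 136.94, 172.46, 180, 180, 180].

### API

Orientations are given as [roll, pitch, yaw] about the fixed x, y, z axes, in that order (R = Rz(yaw) Ry(pitch) Rx(roll)).
In Python, from plant import readout, vision, r, spotter gives the robot as it stands.
- The arm moves only by the tool servo_tool, never from a script. Its argument "steps" is a list that holds one entry, the list of rows, each a list of 6 numbers: the shift along the tool's x, y, z in m, then the turn, a rotation vector about the tool's x, y, z in rad. A call has 1 to 20 rows; each row shifts and turns the commanded pose from where the row before left it, along the tool's axes as they then stand; what a row does not reach is not made up. A row lasts 1/10 s, in which the tool goes at most 50 mm and 8.59 degrees, less where a joint would pass 70% of its speed; a pose out of reach is approached as far as the arm can. A call with a gripper value outside its range is refused whole. "jaw" is the closure in counts, from 0 (fully open) to 255 (shut), set as the call begins (left out, the last holds). The fingers move at their own pace and stop on an object; "grip_force" is the grip in N (left out, the last holds). Time passes only in rows, so rows that do not move let the fingers close. It gives the time, the measured TCP pose, the force and the opening at its end, in the units of the state.
- readout.get_state(): the state, without advancing time (a new reading comes with each control period).
- vision.capture(name): name is "scene" or "side" or "wrist"; returns a dict with "img" (480x640x3 uint8, red, green, blue), "fx", "fy", "cx", "cy" (pixels), "rvec" (rotation vector, rad) and "tvec" (3), from world to camera coordinates, as OpenCV has them; the wrist camera has in their place "tool_from_camera" (4x4, takes a point from camera to tool coordinates, whose origin is the TCP and whose axes are the tool frame's). Camera axes: x right, y down, z forward; pixel columns grow to the right and rows downward; lengths in m; the calibration is good to about 2 mm. A picture is of the moment at which its call begins: read the wrist's pose just before it. There is no depth.
- r.close_job(): hands the job in, once; it reports no verdict.
Trained networks look in the newest picture that a camera, given by its name, has taken for a name from the list of things; names that differ only in an ending like _2 or _b are one class to them, and where a whole thing is asked for, a point or a joint stands for the part that bears it (a point fixed in the world has none). Each returns a list of dicts, best first, with "conf" (0 to 1); they miss things now and then, are a little off and sometimes report something else, mostly with a low value. They report only what shows in the picture. A call takes as long as a camera call.
- spotter.search_frame(camera, thing): "uv" ([column, row] in pixels, amid what is visible of it).
- spotter.silhouettes(camera, thing): "region" (480x640 bool, what is visible of it) and "uv" ([column, row] in pixels, amid what is visible of it).
The state is a dict: "time_s": time; "joints": joint angles; "qd": joint speeds; "joint_torque": joint torques, N m; "tcp_pos": TCP position; "eef_rot": TCP orientation; "contact_force": force on the tool from outside, world axes, zero at the start; "moment": the same for the moment, N m; "gripper_width": finger opening in m.
Only numpy, scipy, OpenCV 4.12 (cv2) and the standard library are available. Lean on these libraries where they do the work, as an engineer would, in place of code of your own. Each camera call takes 0.05 s, during which the arm holds its last target.

## Working session

There is one attempt and no reset: what is moved stays moved. The work goes in short steps, Python scripts to look and compute and a tool call to move; the robot and the scene stay as the last step left them, time stands still between calls to the robot, and variables do not carry over. Pictures are saved under pics/ and viewed, and the job is handed in when it is done.

Besides the shell and the picture viewer there is one more tool, called after "Request:" in YAML: its name, and indented under it one key for each argument. servo_tool: Moves the arm, as the interface text tells. Its arguments: {"type":"object","properties":{"steps":{"type":"array","items":{"type":"array","items":{"type":"array","items":{"type":"number"}}}},"jaw":{"type":"number"},"grip_force":{"type":"number"}},"required":["steps"]}

```bash
ls; mkdir -p pics
python3 - <<'E'
from plant import readout, vision, r, spotter
import cv2,pickle
print(readout.get_state(), r.nose_length)
D={}
for n in ["scene","side","wrist"]:
    c=vision.capture(n); cv2.imwrite(f"pics/{n}0.png",c["img"][:,:,::-1])
    D[n]={"cap":c,"st":readout.get_state()}
    print(n,{k:v for k,v in c.items() if k!="img"})
    D[n]["det"]={}
    if n!="wrist":
      for t in ["tray3","tray2","block","coil","gauge","nipple1","flange","element","elbow"]:
        s=spotter.silhouettes(n,t); D[n]["det"][t]=s
        print(n,t,[(x["conf"],list(map(int,x["uv"])),int(x["region"].sum())) for x in s][:4])
pickle.dump(D,open("d0.pkl","wb"))
print(readout.get_state()["time_s"])
E
```

```text
pics
{'time_s': 0.0, 'joints': array([ 1.65074354e+01,  2.05917242e+01,  6.34696807e-01, -1.97961355e-02,
       -7.01366019e+01, -1.65074702e+01]), 'qd': array([-0.00404936, -0.03850837,  0.01723023,  0.00298217,  0.01211069,
        0.07178533]), 'joint_torque': array([-8.00930356e-04, -5.82726967e+01,  2.93058443e+01,  6.99745238e+00,
        6.93249181e-03, -2.06530804e-04]), 'tcp_pos': array([ 6.74542428e-01, -1.91254357e-05,  2.42627439e-01]), 'eef_rot': array([-8.99912362e+01, -9.50583633e-02,  1.79993216e+02]), 'contact_force': array([-0.19468757,  0.66489626,  0.19006263]), 'moment': array([-0.07170088, -0.01513615,  0.04452277]), 'gripper_width': 0.08765106889743801} 0.017
scene {'fx': 603.5647045151092, 'fy': 603.5647045151092, 'cx': 324.79295093695816, 'cy': 226.14722605835934, 'rvec': array([ 1.4862181 ,  1.99072452, -0.88627362]), 'tvec': array([ 0.17533963, -0.33404912,  1.43456337])}
scene tray3 [(0.74, [175, 178], 6659), (0.56, [541, 262], 12713), (0.24, [283, 176], 300)]
scene tray2 [(0.74, [175, 178], 6659), (0.56, [541, 262], 12713), (0.24, [283, 176], 300)]
scene
[... 858 characters left out ...]
.71, [251, 214], 557)]
side nipple1 [(0.87, [322, 280], 332), (0.62, [259, 319], 437)]
side flange [(0.94, [310, 227], 648), (0.2, [271, 153], 5729)]
side element [(0.69, [259, 251], 978)]
side elbow [(0.91, [379, 235], 492)]
wrist {'fx': 361.8321443626469, 'fy': 361.8321443626469, 'cx': 321.56792033043786, 'cy': 245.4860504305039, 'tool_from_camera': array([[ 9.99999805e-01,  4.76067221e-04, -4.04550167e-04,
        -5.37039832e-04],
       [ 5.26860975e-04, -2.94642783e-01,  9.55607321e-01,
        -1.41338132e-01],
       [ 3.35735535e-04, -9.55607348e-01, -2.94642977e-01,
         7.91892950e-02],
       [ 0.00000000e+00,  0.00000000e+00,  0.00000000e+00,
         1.00000000e+00]])}
1.05
```

View images.

View pics/scene0.png

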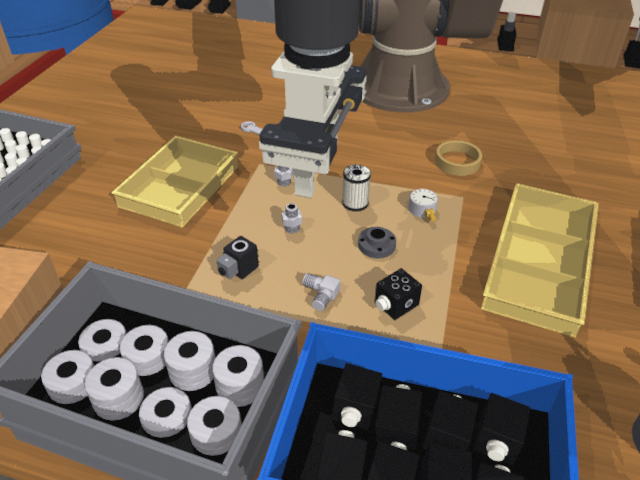

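View pics/side0.png

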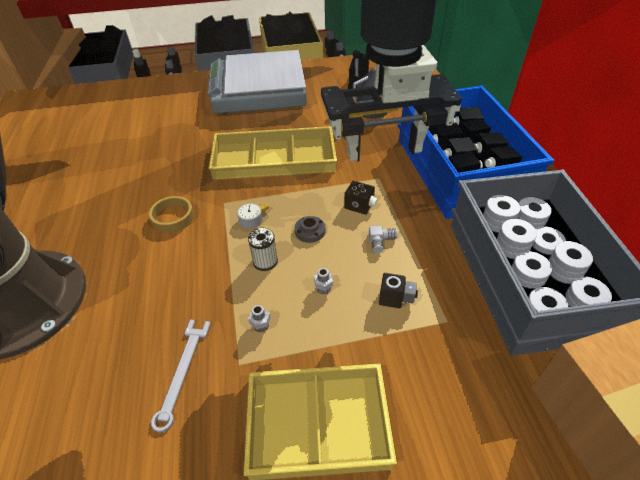

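View pics/wrist0.png

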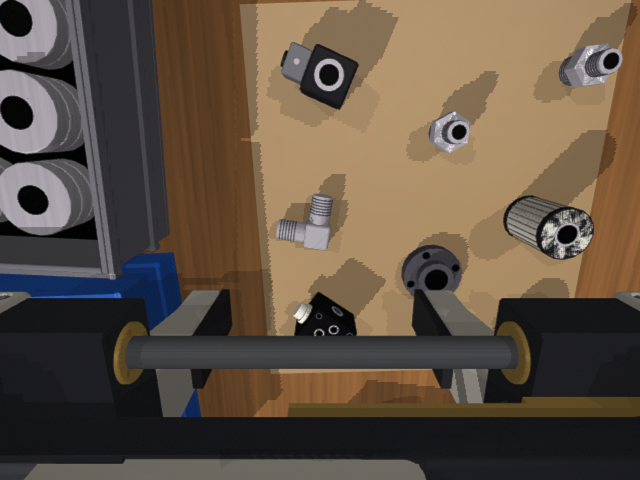

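```bash
cat > h.py <<'E'
import numpy as np,cv2,pickle
from scipy.spatial.transform import Rotation as Ro
from scipy.optimize import differential_evolution, minimize
def box(x0,x1,y0,y1,z0,z1): return np.array([[x,y,z] for x in (x0,x1) for y in (y0,y1) for z in (z0,z1)])/1000.
def cylz(cx,cy,rad,z0,z1,n=24):
    a=np.arange(n)*2*np.pi/n; return np.array([[cx+rad*np.cos(t),cy+rad*np.sin(t),z] for t in a for z in (z0,z1)])/1000.
def cylx(x0,x1,rad,cz,n=16):
    a=np.arange(n)*2*np.pi/n; return np.array([[x,rad*np.cos(t),cz+rad*np.sin(t)] for t in a for x in (x0,x1)])/1000.
M={"block":[box(-32,20,-23,23,0,45),cylx(20,32,11.5,22)],
"coil":[box(-32,8,-19,19,0,50),box(8,32,-13.5,13.5,12,38)],
"gauge":[cylz(-11,0,25,0,28),box(14,24,-7,7,7,21),cylx(22,36,6,14)],
"nipple":[cylz(0,0,13,0,18),cylz(0,0,18.5,18,32,6),cylz(0,0,10,32,50)],
"tray3":[box(-145,145,-69,69,0,35)],"tray2":[box(-97.5,97.5,-69,69,0,35)],
"flange":[cylz(0,0,32,0,15),cylz(0,0,19,0,27)],"element":[cylz(0,0,24.5,0,70)],
"elbow":[box(-27.5,27.5,-27.5,27.5,0,26)]}
def ext(cap,st=None):
    """world->cam R,t"""
    if "rvec" in cap: return cv2.Rodrigues(np.array(cap["rvec"]))[0],np.array(cap["tvec"])
    T=np.eye(4);T[:3,:3]=Ro.from_euler("xyz",st["eef_rot"],degrees=True).as_matrix();T[:3,3]=st["tcp_pos"]
    W=np.linalg.inv(T@cap["tool_from_camera"]); return W[:3,:3],W[:3,3]
def proj(cap,E,P):
    c=P@E[0].T+E[1]; return np.c_[cap["fx"]*c[:,0]/c[:,2]+cap["cx"],cap["fy"]*c[:,1]/c[:,2]+cap["cy"]]
def bp(cap,E,uv,z):
    d=E[0].T@np.array([(uv[0]-cap["cx"])/cap["fx"],(uv[1]-cap["cy"])/cap["fy"],1]); o=-E[0].T@E[1]
    return o+d*(z-o[2])/d[2]
def place(m,p):
    c,s=np.cos(p[2]),np.sin(p[2]);R=np.array([[c,-s,0],[s,c,0],[0,0,1]])
    return [q@R.T+[p[0],p[1],p[3] if len(p)>3 else 0] for q in m]
def render(cap,E,m,p):
    im=np.zeros((480,640),np.uint8)
    for q in place(m,p):
        h=cv2.convexHull(np.round(proj(cap,E,q)*16).astype(np.int32)); cv2.fillConvexPoly(im,h,1,shift=4)
    return im>0
def fit(m,obs,p0,rng=(0.03,0.03,3.2),symy=None):
    """obs: list (cap,E,mask)"""
    def cost(p):
        c=0
        for cap,E,mk in obs:
            r=render(cap,E,m,p); c+=1-(r&mk).sum()/max(1,(r|mk).sum())
        return c/len(obs)
    b=[(p0[i]-rng[i],p0[i]+rng[i]) for i in range(3)]
    s=differential_evolution(cost,b,seed=1,popsize=14,maxiter=45,tol=1e-4,polish=False)
    s=minimize(cost,s.x,method="Nelder-Mead",options=dict(initial_simplex=s.x+np.array([[0,0,0],[.001,0,0],[0,.001,0],[0,0,.03]])))
    return s.x,s.fun
E
cat > f0.py <<'E'
from h import *
from plant import spotter
D=pickle.load(open("d0.pkl","rb"))
det=D["wrist"]["det"]
for t in ["block","coil","gauge","nipple1"]:
    det[t]=spotter.silhouettes("wrist",t); print("wrist",t,[(x["conf"],list(map(int,x["uv"])),int(x["region"].sum())) for x in det[t]])
pickle.dump(D,open("d0.pkl","wb"))
S,V=D["scene"]["cap"],D["side"]["cap"]; ES,EV=ext(S),ext(V)
def g(cam,t,uv):
    return min(D[cam]["det"][t],key=lambda x:np.hypot(*(np.array(x["uv"])-uv)))["region"]
L={"tray3":("tray3",(541,262),(275,152),(0,0,0)),"tray2":("tray2",(175,178),(314,427),0),
"block":("block",(397,294),(361,197),0),"coil":("coil",(235,256),(394,291),0),"gauge":("gauge",(423,207),(251,214),0),
"nippleA":("nipple1",(291,218),(322,280),0),"nippleB":("nipple1",None,(259,319),0),
"flange":("flange",(377,244),(310,227),0),"element":("element",(353,191),(259,251),0),"elbow":("elbow",(323,289),(379,235),0)}
O={}
ov={"scene":S["img"].copy(),"side":V["img"].copy()}
for k,(t,us,uv,_) in L.items():
    obs=[]
    if us: obs.append((S,ES,g("scene",t,us)))
    obs.append((V,EV,g("side",t,uv)))
    m=M["nipple" if "nip" in k else k]
    z=.02
    P=[bp(V,EV,uv,z)]+([bp(S,ES,us,z)] if us else [])
    p0=np.mean(P,0); rng=(.04,.04,.2 if "tray" in k else 3.2)
    x,f=fit(m,obs,[p0[0],p0[1],0],rng); O[k]=x
    print(k,np.round(np.array(P)[:,:2],3).tolist(),np.round(x,4),round(f,3))
    for n,c,E in (("scene",S,ES),("side",V,EV)):
        for q in place(m,x): cv2.polylines(ov[n],[cv2.convexHull(np.round(proj(c,E,q)).astype(np.int32))],True,(255,0,255),1)
pickle.dump(O,open("o.pkl","wb"))
for n in ov: cv2.imwrite(f"pics/ov_{n}.png",ov[n][:,:,::-1])
E
python3 f0.py
```

```text
wrist block [(0.73, [448, 132], 1251), (0.66, [318, 321], 2019)]
wrist coil [(0.8, [317, 69], 3263)]
wrist gauge [(0.3, [451, 132], 1241)]
wrist nipple1 [(0.97, [592, 65], 1983), (0.89, [451, 133], 1262)]
tray3 [[0.512, 0.333], [0.538, 0.335]] [ 0.5099  0.3384 -0.1104] 0.025
tray2 [[0.494, -0.333], [0.507, -0.325]] [ 0.5027 -0.3213 -0.1216] 0.027
block [[0.677, 0.13], [0.672, 0.127]] [0.669  0.1307 2.5652] 0.1
coil [[0.675, -0.126], [0.667, -0.139]] [ 0.6814 -0.131  -0.3673] 0.116
gauge [[0.439, 0.125], [0.456, 0.131]] [0.4454 0.1336 0.5706] 0.122
nippleA [[0.553, -0.076], [0.552, -0.082]] [ 0.5548 -0.0807  1.4625] 0.149
nippleB [[0.433, -0.137]] [ 0.4337 -0.1384  3.1455] 0.072
flange [[0.554, 0.062], [0.573, 0.074]] [ 0.5552  0.0693 -0.9702] 0.089
element [[0.446, 0.018], [0.448, 0.001]] [0.4556 0.0078 1.7409] 0.069
elbow [[0.685, 0.012], [0.695, 0.017]] [0.6922 0.0074 1.2892] 0.458
```

```bash
cat > f1.py <<'E'
from h import *
D=pickle.load(open("d0.pkl","rb")); O=pickle.load(open("o.pkl","rb"))
C={n:(D[n]["cap"],ext(D[n]["cap"],D[n]["st"])) for n in D}
def g(cam,t,uv):
    return min(D[cam]["det"][t],key=lambda x:np.hypot(*(np.array(x["uv"])-uv)))["region"]
L={"block":("block",(397,294),(361,197),None,-.58),"coil":("coil",(235,256),(394,291),(317,69),-.37),"gauge":("gauge",(423,207),(251,214),None,.57),
"nippleA":("nipple1",(291,218),(322,280),(451,133),1.46),"nippleB":("nipple1",None,(259,319),(592,65),3.14)}
for k,(t,a,b,c,yaw) in L.items():
    m=M["nipple" if "nip" in k else k]
    for names in (["scene"],["side"],["wrist"],["scene","side","wrist"]):
        obs=[C[n]+(g(n,t,u),) for n,u in zip(["scene","side","wrist"],(a,b,c)) if u is not None and n in names]
        if not obs: continue
        x,f=fit(m,obs,[O[k][0],O[k][1],yaw],(.02,.02,.5)); print(k,names,np.round(x,4),round(f,3))
    O[k]=x
pickle.dump(O,open("o.pkl","wb"))
for n in C:
    ov=C[n][0]["img"].copy(); 
    for k in O:
        if n=="wrist" and ("tray" in k ): continue
        m=M["nipple" if "nip" in k else k]
        for q in place(m,O[k]): cv2.polylines(ov,[cv2.convexHull(np.round(proj(*C[n],q)).astype(np.int32))],True,(255,0,255),1)
    cv2.imwrite(f"pics/ov_{n}.png",ov[:,:,::-1])
E
python3 f1.py
```

```text
block ['scene'] [ 0.6788  0.1246 -0.5557] 0.047
block ['side'] [ 0.68    0.1259 -0.4684] 0.133
block ['scene', 'side', 'wrist'] [ 0.6785  0.125  -0.537 ] 0.094
coil ['scene'] [ 0.6792 -0.132  -0.3732] 0.132
coil ['side'] [ 0.6815 -0.1303 -0.3643] 0.087
coil ['wrist'] [ 0.6812 -0.1314 -0.4217] 0.086
coil ['scene', 'side', 'wrist'] [ 0.6814 -0.1312 -0.3739] 0.113
gauge ['scene'] [0.4456 0.133  0.5798] 0.121
gauge ['side'] [0.445  0.1342 0.6063] 0.113
gauge ['scene', 'side', 'wrist'] [0.4453 0.1336 0.5732] 0.122
nippleA ['scene'] [ 0.5556 -0.0805  1.4822] 0.079
nippleA ['side'] [ 0.5541 -0.0795  1.369 ] 0.19
nippleA ['wrist'] [ 0.5546 -0.081   1.508 ] 0.042
nippleA ['scene', 'side', 'wrist'] [ 0.5547 -0.0811  1.4636] 0.119
nippleB ['side'] [ 0.4337 -0.1385  3.1646] 0.072
nippleB ['wrist'] [ 0.4344 -0.1381  3.2852] 0.056
nippleB ['scene', 'side', 'wrist'] [ 0.4337 -0.1384  3.1626] 0.074
```

View pics/ov_scene.png

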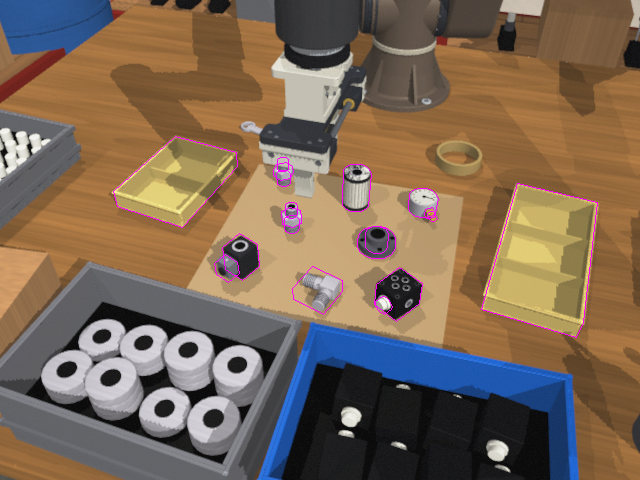

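View pics/ov_side.png

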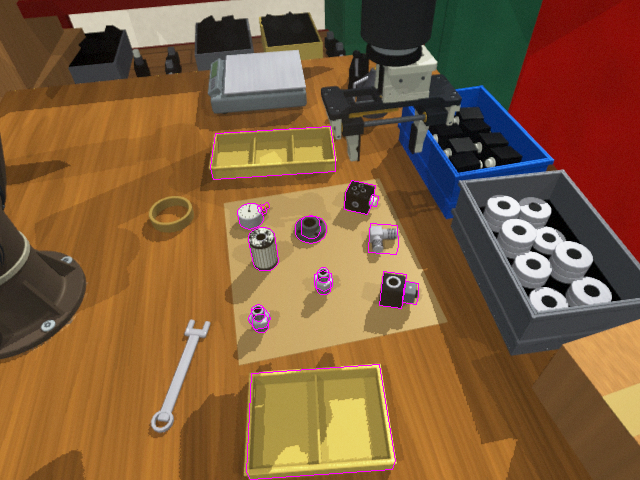

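View pics/ov_wrist.png

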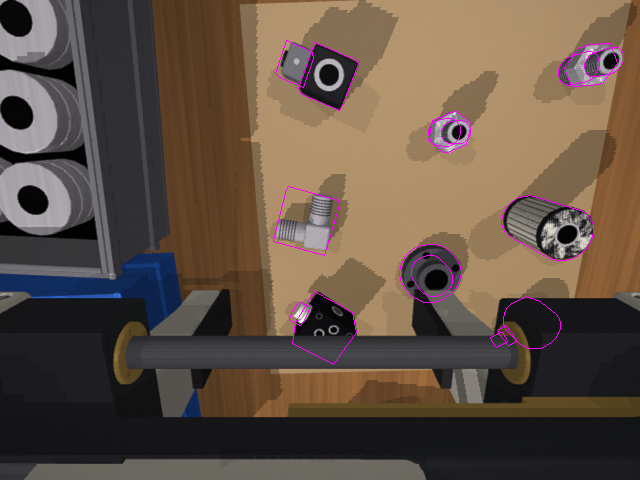

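```bash
cat >> h.py <<'E'
def go(x,y,z,psi):
    """displacement in tool axes, after turning to psi (deg, jaw yaw); current state"""
    from plant import readout
    s=readout.get_state(); R=Ro.from_euler("xyz",s["eef_rot"],degrees=True).as_matrix()
    cur=np.degrees(np.arctan2(-R[1,0],-R[0,0])); d=(psi-cur+180)%360-180
    p=np.radians(psi); T=np.array([[-np.cos(p),0,np.sin(p)],[-np.sin(p),0,-np.cos(p)],[0,-1,0]])
    e=T.T@(np.array([x,y,z])-s["tcp_pos"])
    print("t",round(s["time_s"],2),"pos",np.round(s["tcp_pos"],4),"jaw yaw",round(cur,2),"tooly",np.round(R[:,1],4),"w",round(s["gripper_width"],4),"F",np.round(s["contact_force"],1))
    print("turn about tool y rad:",round(-np.radians(d),4),"then tool shift",np.round(e,4))
E
python3 - <<'E'
from h import *
D=pickle.load(open("d0.pkl","rb"))
S,V=D["scene"]["cap"],D["side"]["cap"];ES,EV=ext(S),ext(V)
K=lambda c,E:np.array([[c["fx"],0,c["cx"]],[0,c["fy"],c["cy"]],[0,0,1]])@np.c_[E[0],E[1]]
for a,b in (((298,322),(460,180)),((93,265),(517,347)),((310,325),(405,108)),((310,325),(450,210))):
    X=cv2.triangulatePoints(K(S,ES),K(V,EV),np.array(a,float),np.array(b,float)).ravel();print(X[:3]/X[3])
for z in (.08,.1,.12):print(z,bp(S,ES,(298,322),z),bp(S,ES,(93,265),z),bp(S,ES,(310,325),z),bp(S,ES,(570,378),z))
go(.6733,.1281,.13,59.2)
E
```

```text
[0.84249155 0.02847733 0.11923694]
[ 0.79960569 -0.29821638  0.08069828]
[0.83568197 0.08418949 0.18008046]
[0.81387302 0.02424668 0.0689587 ]
0.08 [0.81287322 0.01715738 0.08      ] [ 0.79807133 -0.29768192  0.08      ] [0.81312689 0.03374845 0.08      ] [0.80053084 0.36008943 0.08      ]
0.1 [0.82835542 0.02266361 0.1       ] [ 0.81403022 -0.28203651  0.1       ] [0.82860092 0.03872038 0.1       ] [0.81641052 0.35455178 0.1       ]
0.12 [0.84383763 0.02816984 0.12      ] [ 0.82998911 -0.2663911   0.12      ] [0.84407496 0.0436923  0.12      ] [0.8322902  0.34901412 0.12      ]
t 1.25 pos [ 0.675  -0.      0.2436] jaw yaw 0.0 tooly [-0. -0. -1.] w 0.0875 F [-0.8 -0.5 -0.3]
turn about tool y rad: -1.0332 then tool shift [-0.1092  0.1136 -0.067 ]
```

Request:
servo_tool:
  steps:
    - [[0,0,0,0,-0.129,0],[0,0,0,0,-0.129,0],[0,0,0,0,-0.129,0],[0,0,0,0,-0.129,0],[0,0,0,0,-0.129,0],[0,0,0,0,-0.129,0],[0,0,0,0,-0.129,0],[0,0,0,0,-0.129,0],[-0.022,0.022,-0.0134,0,0,0],[-0.022,0.022,-0.0134,0,0,0],[-0.022,0.022,-0.0134,0,0,0],[-0.022,0.022,-0.0134,0,0,0],[-0.022,0.022,-0.0134,0,0,0],[0,0,0,0,0,0],[0,0,0,0,0,0]]
  jaw: 60
  grip_force: 30

```text
time_s: 2.75
tcp_pos: [0.6737, 0.1291, 0.133]
eef_rot: [-90.0, -0.1, -120.8]
contact_force: [-0.2, -0.6, 0.7]
gripper_width: 0.0669
```

Run:
```python
from h import *
from plant import *
go(.6733,.1281,.03,59.2)
st=readout.get_state();c=vision.capture("wrist");O=pickle.load(open("o.pkl","rb"))
ov=c["img"].copy();E=ext(c,st)
for q in place(M["block"],O["block"]): cv2.polylines(ov,[cv2.convexHull(np.round(proj(c,E,q)).astype(np.int32))],True,(255,0,255),1)
cv2.imwrite("pics/w1.png",ov[:,:,::-1])
```

```text
t 2.75 pos [0.6737 0.1291 0.133 ] jaw yaw 59.21 tooly [-1.1e-03 -9.0e-04 -1.0e+00] w 0.0669 F [-0.2 -0.6  0.7]
turn about tool y rad: 0.0001 then tool shift [0.0011 0.103  0.0002]
```

View pics/w1.png

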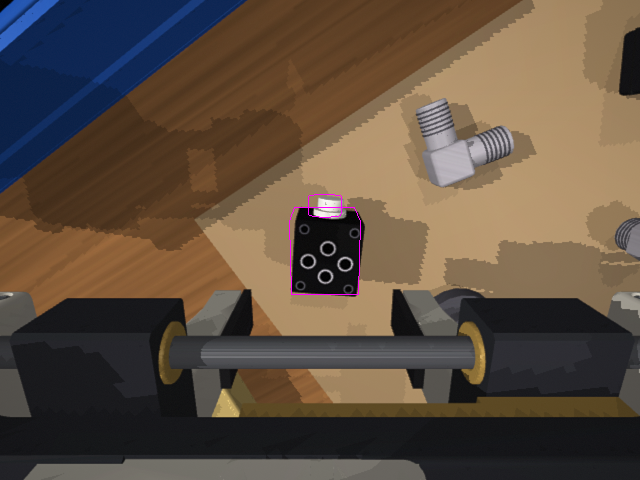

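Request:
servo_tool:
  steps:
    - [[0.001,0.025,0,0,0,0],[0,0.025,0,0,0,0],[0,0.025,0,0,0,0],[0,0.02,0,0,0,0],[0,0.008,0,0,0,0],[0,0,0,0,0,0],[0,0,0,0,0,0]]

```text
time_s: 3.5
tcp_pos: [0.6744, 0.1278, 0.032]
eef_rot: [-89.9, 0.1, -120.9]
contact_force: [0.6, -0.5, 0.3]
gripper_width: 0.0666
```

Request:
servo_tool:
  steps:
    - [[0,0,0,0,0,0],[0,0,0,0,0,0],[0,0,0,0,0,0],[0,0,0,0,0,0],[0,0,0,0,0,0],[0,0,0,0,0,0],[0,0,0,0,0,0],[0,0,0,0,0,0]]
  jaw: 255

```text
time_s: 4.3
tcp_pos: [0.6733, 0.1274, 0.0314]
eef_rot: [-90.0, -0.0, -120.9]
contact_force: [-2.8, -3.3, 6.2]
gripper_width: 0.0463
```

Request:
servo_tool:
  steps:
    - [[0,-0.01,0,0,0,0],[0,-0.02,0,0,0,0],[0,-0.025,0,0,0,0],[0,-0.025,0,0,0,0],[0,0,0,0,-0.1,0],[0,0,0,0,-0.11,0],[0,0,0,0,-0.11,0],[0,0,0,0,-0.11,0],[0,0,0,0,0,0]]

```text
time_s: 5.2
tcp_pos: [0.673, 0.1282, 0.1103]
eef_rot: [-90.0, 0.0, -96.1]
contact_force: [-0.1, 0.1, -4.7]
gripper_width: 0.0464
```

Run:
```python
from h import *
go(.5983,.3286,.1114,83.67)
```

```text
t 5.2 pos [0.673  0.1282 0.1103] jaw yaw 83.85 tooly [-8.e-04  3.e-04 -1.e+00] w 0.0464 F [-0.1  0.1 -4.7]
turn about tool y rad: 0.0032 then tool shift [-0.1909 -0.0011 -0.0963]
```

Request:
servo_tool:
  steps:
    - [[-0.012,0,-0.006,0,0,0],[-0.024,0,-0.012,0,0,0],[-0.024,0,-0.012,0,0,0],[-0.024,0,-0.012,0,0,0],[-0.024,0,-0.012,0,0,0],[-0.024,0,-0.012,0,0,0],[-0.024,0,-0.012,0,0,0],[-0.024,0,-0.012,0,0,0],[-0.011,0,-0.006,0,0,0],[0,0,0,0,0,0],[0,0.02,0,0,0,0],[0,0.02,0,0,0,0],[0,0.02,0,0,0,0],[0,0.01,0,0,0,0],[0,0,0,0,0,0],[0,0,0,0,0,0]]

```text
time_s: 6.8
tcp_pos: [0.5993, 0.3281, 0.0412]
eef_rot: [-90.0, 0.0, -96.3]
contact_force: [0.4, 0.4, -4.3]
gripper_width: 0.0466
```

Run:
```python
from h import *
go(.5983,.3286,.0354,83.67)
```

```text
t 6.8 pos [0.5993 0.3281 0.0412] jaw yaw 83.73 tooly [ 6.e-04  1.e-04 -1.e+00] w 0.0466 F [ 0.4  0.4 -4.3]
turn about tool y rad: 0.0011 then tool shift [-0.0004  0.0058 -0.001 ]
```

Request:
servo_tool:
  steps:
    - [[0,0.0015,0,0,0,0],[0,0.0015,0,0,0,0],[0,0.0015,0,0,0,0],[0,0.001,0,0,0,0],[0,0,0,0,0,0]]

```text
time_s: 7.3
tcp_pos: [0.5988, 0.3283, 0.0355]
eef_rot: [-90.0, 0.0, -96.2]
contact_force: [-1.4, -0.8, -1.1]
gripper_width: 0.0461
```

Request:
servo_tool:
  steps:
    - [[0,0.0005,0,0,0,0],[0,0,0,0,0,0]]

```text
time_s: 7.5
tcp_pos: [0.5988, 0.3283, 0.0354]
eef_rot: [-90.0, 0.0, -96.2]
contact_force: [-3.6, -0.6, 4.9]
gripper_width: 0.0469
```

Request:
servo_tool:
  steps:
    - [[0,0,0,0,0,0],[0,0,0,0,0,0],[0,0,0,0,0,0],[0,0,0,0,0,0],[0,-0.01,0,0,0,0],[0,-0.03,0,0,0,0],[0,-0.03,0,0,0,0],[0,-0.025,0,0,0,0],[0,0,0,0,0,0]]
  jaw: 75

```text
time_s: 8.4
tcp_pos: [0.6008, 0.3297, 0.1351]
eef_rot: [-89.7, 0.3, -96.2]
contact_force: [-0.7, -1.4, -1.0]
gripper_width: 0.0615
```

Run:
```python
from h import *
go(.436,.1276,.13,150)
go(.436,.1276,.13,-30)
```

```text
t 8.4 pos [0.6008 0.3297 0.1351] jaw yaw 83.81 tooly [ 0.0063  0.0046 -1.    ] w 0.0615 F [-0.7 -1.4 -1. ]
turn about tool y rad: -1.1552 then tool shift [-0.0417  0.0051 -0.2574]
t 8.4 pos [0.6008 0.3297 0.1351] jaw yaw 83.81 tooly [ 0.0063  0.0046 -1.    ] w 0.0615 F [-0.7 -1.4 -1. ]
turn about tool y rad: 1.9864 then tool shift [0.0417 0.0051 0.2574]
```

Request:
servo_tool:
  steps:
    - [[0,0,0,0,-0.128,0],[0,0,0,0,-0.128,0],[0,0,0,0,-0.128,0],[0,0,0,0,-0.128,0],[0,0,0,0,-0.128,0],[0,0,0,0,-0.128,0],[0,0,0,0,-0.128,0],[0,0,0,0,-0.128,0],[0,0,0,0,-0.128,0],[-0.0046,0,-0.0286,0,0,0],[-0.0046,0,-0.0286,0,0,0],[-0.0046,0,-0.0286,0,0,0],[-0.0046,0,-0.0286,0,0,0],[-0.0046,0,-0.0286,0,0,0],[-0.0046,0,-0.0286,0,0,0],[-0.0046,0,-0.0286,0,0,0],[-0.0046,0,-0.0286,0,0,0],[-0.0046,0,-0.0286,0,0,0],[0,0,0,0,0,0]]

```text
time_s: 10.3
tcp_pos: [0.4309, 0.1242, 0.1298]
eef_rot: [-90.0, 0.0, -30.3]
contact_force: [0.8, 0.9, -0.1]
gripper_width: 0.0616
```

```bash
cat > w.py <<'E'
from h import *
from plant import *
import sys
names=sys.argv[2:]
st=readout.get_state();c=vision.capture("wrist");O=pickle.load(open("o.pkl","rb"))
ov=c["img"].copy();E=ext(c,st)
for n in names:
  for q in place(M["nipple" if "nip" in n else n],O[n]): cv2.polylines(ov,[cv2.convexHull(np.round(proj(c,E,q)).astype(np.int32))],True,(255,0,255),1)
cv2.imwrite(f"pics/{sys.argv[1]}.png",ov[:,:,::-1])
E
python3 w.py w2 gauge element
python3 - <<'E'
from h import *
go(.436,.1276,.024,150)
E
```

```text
t 10.35 pos [0.4326 0.1257 0.1302] jaw yaw 149.73 tooly [ 7.e-04  7.e-04 -1.e+00] w 0.0618 F [0.1 0.2 0.2]
turn about tool y rad: -0.0047 then tool shift [0.002  0.1062 0.0034]
```

View pics/w2.png

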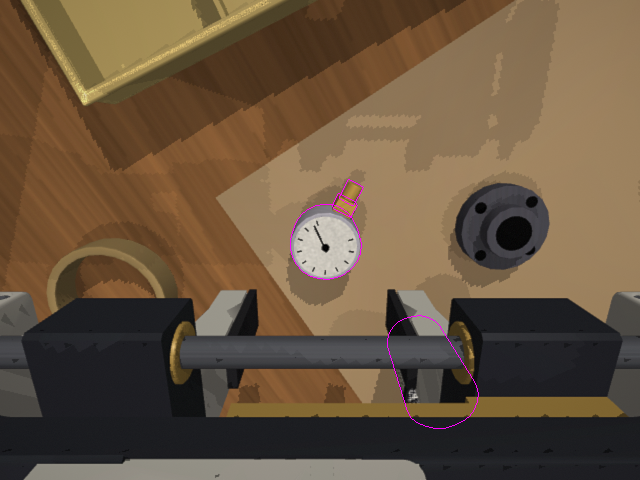

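Request:
servo_tool:
  steps:
    - [[0.002,0.02,0.0034,0,0,0],[0,0.025,0,0,0,0],[0,0.025,0,0,0,0],[0,0.02,0,0,0,0],[0,0.01,0,0,0,0],[0,0.006,0,0,0,0],[0,0,0,0,0,0]]

```text
time_s: 11.05
tcp_pos: [0.437, 0.1288, 0.0233]
eef_rot: [-90.0, 0.0, -30.2]
contact_force: [0.1, 0.3, 0.4]
gripper_width: 0.062
```

Request:
servo_tool:
  steps:
    - [[0,0,0,0,0,0],[0,0,0,0,0,0],[0,0,0,0,0,0],[0,0,0,0,0,0],[0,0,0,0,0,0],[0,0,0,0,0,0]]
  jaw: 255

```text
time_s: 11.65
tcp_pos: [0.4373, 0.129, 0.0243]
eef_rot: [-89.9, -0.0, -30.2]
contact_force: [-1.3, -0.0, 7.7]
gripper_width: 0.0494
```

Request:
servo_tool:
  steps:
    - [[0,-0.01,0,0,0,0],[0,-0.02,0,0,0,0],[0,-0.025,0,0,0,0],[0,-0.025,0,0,0,0],[0,-0.015,0,0,0,0],[0,0,0,0,0.13,0],[0,0,0,0,0.13,0],[0,0,0,0,0.13,0],[0,0,0,0,0.13,0],[0,0,0,0,0.13,0],[0,0,0,0,0.13,0],[0,0,0,0,0.13,0],[0,0,0,0,0.13,0],[0,0,0,0,0.13,0],[0,0,0,0,0,0]]

```text
time_s: 13.15
tcp_pos: [0.4365, 0.1283, 0.119]
eef_rot: [-90.0, 0.0, -97.4]
contact_force: [-0.2, 0.4, -2.4]
gripper_width: 0.0494
```

Run:
```python
from h import *
go(.5399,-.3259,.12,83.03)
```

```text
t 13.15 pos [0.4365 0.1283 0.119 ] jaw yaw 82.61 tooly [-1.e-04  1.e-04 -1.e+00] w 0.0494 F [-0.2  0.4 -2.4]
turn about tool y rad: -0.0073 then tool shift [ 0.4383 -0.001   0.1578]
```

Request:
servo_tool:
  steps:
    - [[0.0146,0,0.0053,0,-0.007,0],[0.0292,0,0.0105,0,0,0],[0.0292,0,0.0105,0,0,0],[0.0292,0,0.0105,0,0,0],[0.0292,0,0.0105,0,0,0],[0.0292,0,0.0105,0,0,0],[0.0292,0,0.0105,0,0,0],[0.0292,0,0.0105,0,0,0],[0.0292,0,0.0105,0,0,0],[0.0292,0,0.0105,0,0,0],[0.0292,0,0.0105,0,0,0],[0.0292,0,0.0105,0,0,0],[0.0292,0,0.0105,0,0,0],[0.0292,0,0.0105,0,0,0],[0.0292,0,0.0105,0,0,0],[0.0146,0,0.0053,0,0,0],[0,0,0,0,0,0]]

```text
time_s: 14.85
tcp_pos: [0.5406, -0.3268, 0.1182]
eef_rot: [-90.0, -0.0, -96.8]
contact_force: [-0.5, 0.2, -1.0]
gripper_width: 0.0495
```

Run:
```python
from h import *
go(.5399,-.3259,.0283,83.03)
```

```text
t 14.85 pos [ 0.5406 -0.3268  0.1182] jaw yaw 83.17 tooly [-7.e-04  0.e+00 -1.e+00] w 0.0495 F [-0.5  0.2 -1. ]
turn about tool y rad: 0.0025 then tool shift [-0.0008  0.0899 -0.0008]
```

Request:
servo_tool:
  steps:
    - [[0,0.015,0,0,0,0],[0,0.025,0,0,0,0],[0,0.025,0,0,0,0],[0,0.015,0,0,0,0],[0,0.005,0,0,0,0],[0,0.0015,0,0,0,0],[0,0.0015,0,0,0,0],[0,0.001,0,0,0,0],[0,0,0,0,0,0],[0,0,0,0,0,0]]

```text
time_s: 15.85
tcp_pos: [0.5411, -0.3252, 0.0302]
eef_rot: [-89.9, -0.0, -96.9]
contact_force: [0.8, 0.5, -2.3]
gripper_width: 0.0498
```

Request:
servo_tool:
  steps:
    - [[0,0.001,0,0,0,0],[0,0.001,0,0,0,0],[0,0,0,0,0,0],[0,0,0,0,0,0]]

```text
time_s: 16.25
tcp_pos: [0.541, -0.3252, 0.0284]
eef_rot: [-90.0, -0.0, -96.8]
contact_force: [-2.3, 2.2, 4.7]
gripper_width: 0.0493
```

Request:
servo_tool:
  steps:
    - [[0,0,0,0,0,0],[0,0,0,0,0,0],[0,0,0,0,0,0],[0,0,0,0,0,0],[0,-0.01,0,0,0,0],[0,-0.03,0,0,0,0],[0,-0.03,0,0,0,0],[0,-0.03,0,0,0,0],[0,0,0,0,0,0]]
  jaw: 75

```text
time_s: 17.15
tcp_pos: [0.5434, -0.3263, 0.1332]
eef_rot: [-89.5, -0.1, -96.8]
contact_force: [-0.4, 0.7, 0.1]
gripper_width: 0.062
```

Run:
```python
from h import *
go(.4337,-.1384,.13,91.2)
```

```text
t 17.15 pos [ 0.5434 -0.3263  0.1332] jaw yaw 83.19 tooly [ 0.0077 -0.0032 -1.    ] w 0.062 F [-0.4  0.7  0.1]
turn about tool y rad: -0.1399 then tool shift [-0.1901  0.0032 -0.1058]
```

Request:
servo_tool:
  steps:
    - [[0,0,0,0,-0.07,0],[0,0,0,0,-0.07,0],[-0.027,0,-0.015,0,0,0],[-0.027,0,-0.015,0,0,0],[-0.027,0,-0.015,0,0,0],[-0.027,0,-0.015,0,0,0],[-0.027,0,-0.015,0,0,0],[-0.027,0,-0.015,0,0,0],[-0.028,0.003,-0.016,0,0,0],[0,0,0,0,0,0],[0,0,0,0,0,0]]
  jaw: 110

```text
time_s: 18.25
tcp_pos: [0.4312, -0.1369, 0.1252]
eef_rot: [-89.9, -0.0, -88.7]
contact_force: [0.5, -1.0, 0.3]
gripper_width: 0.0497
```

```bash
python3 w.py w3 nippleB;  python3 - <<'E'
from h import *
go(.4337,-.1384,.026,91.2)
E
```

```text
t 18.3 pos [ 0.4316 -0.1373  0.1251] jaw yaw 91.22 tooly [ 1.2e-03 -1.0e-04 -1.0e+00] w 0.0498 F [ 0.3 -0.1  0.3]
turn about tool y rad: 0.0003 then tool shift [0.0012 0.0991 0.002 ]
```

View pics/w3.png

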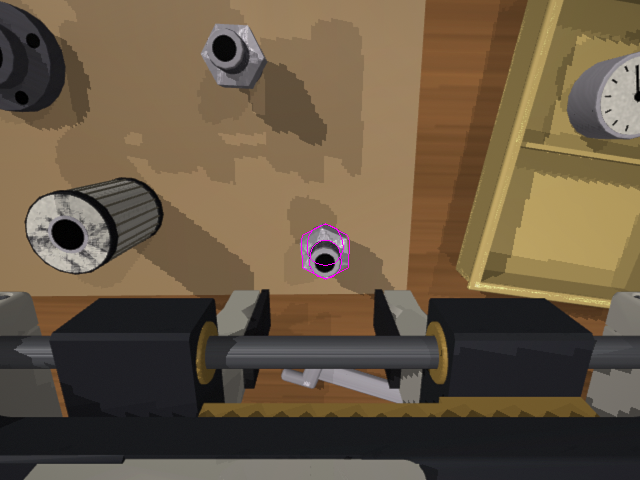

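Request:
servo_tool:
  steps:
    - [[0.001,0.02,0.002,0,0,0],[0,0.025,0,0,0,0],[0,0.025,0,0,0,0],[0,0.02,0,0,0,0],[0,0.009,0,0,0,0],[0,0,0,0,0,0],[0,0,0,0,0,0]]

```text
time_s: 19.0
tcp_pos: [0.4336, -0.1386, 0.026]
eef_rot: [-90.0, -0.0, -88.9]
contact_force: [-0.8, 0.2, -1.8]
gripper_width: 0.0498
```

Request:
servo_tool:
  steps:
    - [[0,0,0,0,0,0],[0,0,0,0,0,0],[0,0,0,0,0,0],[0,0,0,0,0,0],[0,0,0,0,0,0],[0,0,0,0,0,0],[0,0,0,0,0,0]]
  jaw: 255

```text
time_s: 19.7
tcp_pos: [0.4335, -0.1382, 0.0263]
eef_rot: [-89.9, -0.0, -88.8]
contact_force: [-1.0, 0.7, 6.8]
gripper_width: 0.0323
```

Request:
servo_tool:
  steps:
    - [[0,-0.01,0,0,0,0],[0,-0.02,0,0,0,0],[0,-0.025,0,0,0,0],[0,-0.015,0,0,0,0],[0,0,0,0,0.07,0],[0,0,0,0,0.072,0],[0,0,0,0,0,0]]

```text
time_s: 20.4
tcp_pos: [0.4329, -0.1382, 0.0962]
eef_rot: [-90.0, 0.0, -97.0]
contact_force: [-0.5, 0.7, -1.0]
gripper_width: 0.0319
```

Run:
```python
from h import *
go(.4556,-.3155,.096,83.03)
```

```text
t 20.4 pos [ 0.4329 -0.1382  0.0962] jaw yaw 82.96 tooly [ 6.e-04  2.e-04 -1.e+00] w 0.0319 F [-0.5  0.7 -1. ]
turn about tool y rad: -0.0013 then tool shift [0.1732 0.0002 0.0441]
```

Request:
servo_tool:
  steps:
    - [[0.0124,0,0.0032,0,0,0],[0.0247,0,0.0063,0,0,0],[0.0247,0,0.0063,0,0,0],[0.0247,0,0.0063,0,0,0],[0.0247,0,0.0063,0,0,0],[0.0247,0,0.0063,0,0,0],[0.0247,0,0.0063,0,0,0],[0.0124,0,0.0032,0,0,0],[0,0,0,0,0,0],[0,0.02,0,0,0,0],[0,0.02,0,0,0,0],[0,0.015,0,0,0,0],[0,0.005,0,0,0,0],[0,0.002,0,0,0,0],[0,0.0015,0,0,0,0],[0,0,0,0,0,0],[0,0,0,0,0,0]]

```text
time_s: 22.1
tcp_pos: [0.4563, -0.3154, 0.0327]
eef_rot: [-89.9, -0.0, -97.0]
contact_force: [-0.4, -0.2, -1.6]
gripper_width: 0.032
```

Request:
servo_tool:
  steps:
    - [[0,0.001,0,0,0,0],[0,0.001,0,0,0,0],[0,0.0008,0,0,0,0],[0,0,0,0,0,0],[0,0,0,0,0,0]]

```text
time_s: 22.6
tcp_pos: [0.4561, -0.3155, 0.0303]
eef_rot: [-90.0, -0.0, -97.0]
contact_force: [-2.4, 3.2, 9.2]
gripper_width: 0.0324
```

Request:
servo_tool:
  steps:
    - [[0,0,0,0,0,0],[0,0,0,0,0,0],[0,0,0,0,0,0],[0,0,0,0,0,0],[0,-0.01,0,0,0,0],[0,-0.03,0,0,0,0],[0,-0.03,0,0,0,0],[0,-0.03,0,0,0,0],[0,0,0,0,0,0]]
  jaw: 110

```text
time_s: 23.5
tcp_pos: [0.4584, -0.3164, 0.1343]
eef_rot: [-89.6, -0.1, -96.9]
contact_force: [0.7, -0.7, 0.7]
gripper_width: 0.0495
```

Run:
```python
from h import *
go(.5547,-.0811,.13,53.9)
go(.5547,-.0811,.13,113.9)
```

```text
t 23.5 pos [ 0.4584 -0.3164  0.1343] jaw yaw 83.07 tooly [ 0.0073 -0.0031 -1.    ] w 0.0495 F [ 0.7 -0.7  0.7]
turn about tool y rad: 0.5091 then tool shift [-0.2469  0.0043 -0.0608]
t 23.5 pos [ 0.4584 -0.3164  0.1343] jaw yaw 83.07 tooly [ 0.0073 -0.0031 -1.    ] w 0.0495 F [ 0.7 -0.7  0.7]
turn about tool y rad: -0.5381 then tool shift [-0.1761  0.0043  0.1834]
```

Request:
servo_tool:
  steps:
    - [[0,0,0,0,0.127,0],[0,0,0,0,0.127,0],[0,0,0,0,0.127,0],[0,0,0,0,0.127,0],[-0.0247,0,-0.0061,0,0,0],[-0.0247,0,-0.0061,0,0,0],[-0.0247,0,-0.0061,0,0,0],[-0.0247,0,-0.0061,0,0,0],[-0.0247,0,-0.0061,0,0,0],[-0.0247,0,-0.0061,0,0,0],[-0.0247,0,-0.0061,0,0,0],[-0.0247,0,-0.0061,0,0,0],[-0.0247,0,-0.0061,0,0,0],[-0.0247,0.004,-0.0061,0,0,0],[0,0,0,0,0,0],[0,0,0,0,0,0]]

```text
time_s: 25.1
tcp_pos: [0.5518, -0.0795, 0.1252]
eef_rot: [-90.0, -0.0, -126.0]
contact_force: [-0.2, 0.1, -0.2]
gripper_width: 0.0497
```

```bash
python3 w.py w4 nippleA;  python3 - <<'E'
from h import *
go(.5547,-.0811,.026,53.9)
E
```

```text
t 25.15 pos [ 0.5517 -0.0799  0.1253] jaw yaw 53.94 tooly [-5.e-04 -1.e-04 -1.e+00] w 0.0497 F [ 0.4 -0.  -0.7]
turn about tool y rad: 0.0006 then tool shift [-0.0008  0.0993  0.0031]
```

View pics/w4.png

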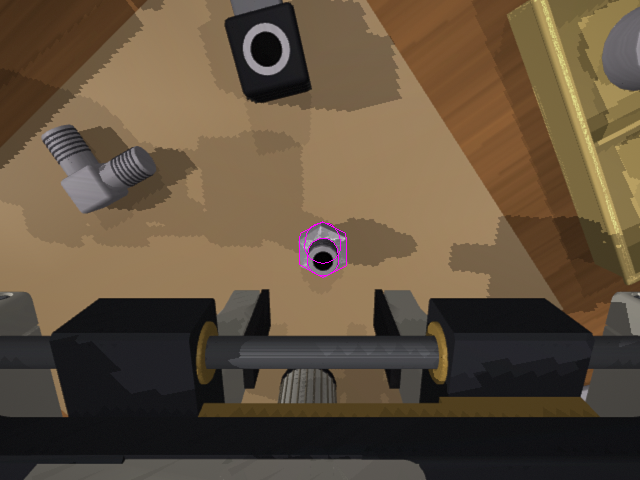

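Request:
servo_tool:
  steps:
    - [[-0.0008,0.02,0.003,0,0,0],[0,0.025,0,0,0,0],[0,0.025,0,0,0,0],[0,0.02,0,0,0,0],[0,0.009,0,0,0,0],[0,0,0,0,0,0],[0,0,0,0,0,0]]

```text
time_s: 25.85
tcp_pos: [0.5553, -0.0813, 0.027]
eef_rot: [-90.0, 0.0, -126.1]
contact_force: [-0.4, -0.3, 0.1]
gripper_width: 0.05
```

Request:
servo_tool:
  steps:
    - [[0,0,0,0,0,0],[0,0,0,0,0,0],[0,0,0,0,0,0],[0,0,0,0,0,0],[0,0,0,0,0,0],[0,0,0,0,0,0],[0,0,0,0,0,0]]
  jaw: 255

```text
time_s: 26.55
tcp_pos: [0.5552, -0.0809, 0.027]
eef_rot: [-90.0, 0.0, -126.1]
contact_force: [-1.3, 0.4, 7.2]
gripper_width: 0.0313
```

Request:
servo_tool:
  steps:
    - [[0,-0.01,0,0,0,0],[0,-0.02,0,0,0,0],[0,-0.025,0,0,0,0],[0,-0.025,0,0,0,0],[0,-0.015,0,0,0,0],[0,0,0,0,-0.13,0],[0,0,0,0,-0.13,0],[0,0,0,0,-0.13,0],[0,0,0,0,-0.13,0],[0,0,0,0,0,0]]

```text
time_s: 27.55
tcp_pos: [0.5549, -0.0808, 0.1217]
eef_rot: [-90.0, 0.0, -96.2]
contact_force: [-0.8, 0.3, -1.1]
gripper_width: 0.0319
```

Run:
```python
from h import *
go(.4156,.3489,.122,83.67)
```

```text
t 27.55 pos [ 0.5549 -0.0808  0.1217] jaw yaw 83.82 tooly [ 2.e-04  2.e-04 -1.e+00] w 0.0319 F [-0.8  0.3 -1.1]
turn about tool y rad: 0.0026 then tool shift [-4.118e-01 -3.000e-04 -1.858e-01]
```

Request:
servo_tool:
  steps:
    - [[-0.0137,0,-0.0062,0,0.0026,0],[-0.0275,0,-0.0124,0,0,0],[-0.0275,0,-0.0124,0,0,0],[-0.0275,0,-0.0124,0,0,0],[-0.0275,0,-0.0124,0,0,0],[-0.0275,0,-0.0124,0,0,0],[-0.0275,0,-0.0124,0,0,0],[-0.0275,0,-0.0124,0,0,0],[-0.0275,0,-0.0124,0,0,0],[-0.0275,0,-0.0124,0,0,0],[-0.0275,0,-0.0124,0,0,0],[-0.0275,0,-0.0124,0,0,0],[-0.0275,0,-0.0124,0,0,0],[-0.0275,0,-0.0124,0,0,0],[-0.0275,0,-0.0124,0,0,0],[-0.0135,0,-0.006,0,0,0],[0,0,0,0,0,0],[0,0,0,0,0,0]]

```text
time_s: 29.35
tcp_pos: [0.4163, 0.349, 0.1212]
eef_rot: [-90.0, -0.0, -96.5]
contact_force: [-0.0, 0.5, -2.0]
gripper_width: 0.0319
```

Run:
```python
from h import *
go(.4156,.3489,.031,83.67)
```

```text
t 29.35 pos [0.4163 0.349  0.1212] jaw yaw 83.49 tooly [-5.e-04 -6.e-04 -1.e+00] w 0.0319 F [-0.   0.5 -2. ]
turn about tool y rad: -0.0032 then tool shift [ 0.0002  0.0902 -0.0006]
```

Request:
servo_tool:
  steps:
    - [[0,0.015,0,0,0,0],[0,0.025,0,0,0,0],[0,0.025,0,0,0,0],[0,0.016,0,0,0,0],[0,0.005,0,0,0,0],[0,0.002,0,0,0,0],[0,0,0,0,0,0],[0,0,0,0,0,0]]

```text
time_s: 30.15
tcp_pos: [0.417, 0.3498, 0.0342]
eef_rot: [-90.0, 0.1, -96.5]
contact_force: [-0.6, 0.5, -1.1]
gripper_width: 0.0318
```

Request:
servo_tool:
  steps:
    - [[0,0.001,0,0,0,0],[0,0.001,0,0,0,0],[0,0,0,0,0,0],[0,0,0,0,0,0]]

```text
time_s: 30.55
tcp_pos: [0.4165, 0.3495, 0.0314]
eef_rot: [-90.0, 0.0, -96.4]
contact_force: [0.0, -0.4, -1.9]
gripper_width: 0.0319
```

Request:
servo_tool:
  steps:
    - [[0,0.0008,0,0,0,0],[0,0.0006,0,0,0,0],[0,0,0,0,0,0],[0,0,0,0,0,0]]

```text
time_s: 30.95
tcp_pos: [0.4166, 0.3496, 0.031]
eef_rot: [-90.0, 0.0, -96.4]
contact_force: [-4.6, -3.0, 11.3]
gripper_width: 0.0319
```

Request:
servo_tool:
  steps:
    - [[0,0,0,0,0,0],[0,0,0,0,0,0],[0,0,0,0,0,0],[0,0,0,0,0,0],[0,-0.01,0,0,0,0],[0,-0.03,0,0,0,0],[0,-0.03,0,0,0,0],[0,-0.035,0,0,0,0],[0,0,0,0,0,0]]
  jaw: 110

```text
time_s: 31.85
tcp_pos: [0.4184, 0.3519, 0.1405]
eef_rot: [-89.7, 0.4, -96.4]
contact_force: [-0.0, 0.8, -0.6]
gripper_width: 0.0495
```

Run:
```python
from h import *
go(.674,-.1283,.135,68.6)
```

```text
t 31.85 pos [0.4184 0.3519 0.1405] jaw yaw 83.62 tooly [ 0.0054  0.0069 -1.    ] w 0.0495 F [-0.   0.8 -0.6]
turn about tool y rad: 0.2622 then tool shift [0.3538 0.0055 0.4132]
```

Request:
servo_tool:
  steps:
    - [[0,0,0,0,0.131,0],[0,0,0,0,0.131,0],[0.0208,0,0.0243,0,0,0],[0.0208,0,0.0243,0,0,0],[0.0208,0,0.0243,0,0,0],[0.0208,0,0.0243,0,0,0],[0.0208,0,0.0243,0,0,0],[0.0208,0,0.0243,0,0,0],[0.0208,0,0.0243,0,0,0],[0.0208,0,0.0243,0,0,0],[0.0208,0,0.0243,0,0,0],[0.0208,0,0.0243,0,0,0],[0.0208,0,0.0243,0,0,0],[0.0208,0,0.0243,0,0,0],[0.0208,0,0.0243,0,0,0],[0.0208,0,0.0243,0,0,0],[0.0208,0,0.0243,0,0,0],[0.0208,0.0055,0.0243,0,0,0],[0.0208,0,0.0243,0,0,0],[0,0,0,0,0,0]]
  jaw: 82

```text
time_s: 33.85
tcp_pos: [0.6725, -0.134, 0.1288]
eef_rot: [-90.0, -0.0, -111.6]
contact_force: [-0.2, -0.7, -0.3]
gripper_width: 0.0595
```

Request:
servo_tool:
  steps:
    - [[0,0,0,0,0,0]]

```text
time_s: 33.95
tcp_pos: [0.6714, -0.1315, 0.129]
eef_rot: [-90.0, -0.0, -111.6]
contact_force: [-0.1, 1.1, 0.7]
gripper_width: 0.0591
```

```bash
python3 w.py w5 coil;  python3 - <<'E'
from h import *
go(.674,-.1283,.03,68.6)
E
```

```text
t 34.0 pos [ 0.6713 -0.1307  0.1293] jaw yaw 68.51 tooly [-4.e-04  2.e-04 -1.e+00] w 0.0591 F [ 0.2 -0.5 -0.2]
turn about tool y rad: -0.0015 then tool shift [-0.0032  0.0993  0.0016]
```

View pics/w5.png

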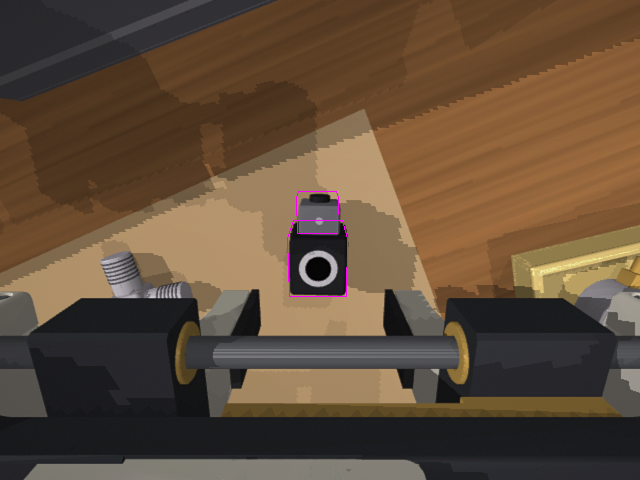

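Coil sits at (318,265), and the outline agrees. I'll go down.

Request:
servo_tool:
  steps:
    - [[-0.0025,0.02,0.0016,0,0,0],[0,0.025,0,0,0,0],[0,0.025,0,0,0,0],[0,0.02,0,0,0,0],[0,0.009,0,0,0,0],[0,0,0,0,0,0],[0,0,0,0,0,0]]

```text
time_s: 34.7
tcp_pos: [0.6747, -0.1285, 0.0314]
eef_rot: [-89.9, 0.0, -111.4]
contact_force: [0.1, 0.2, 0.2]
gripper_width: 0.0597
```

Request:
servo_tool:
  steps:
    - [[0,0,0,0,0,0],[0,0,0,0,0,0],[0,0,0,0,0,0],[0,0,0,0,0,0],[0,0,0,0,0,0],[0,0,0,0,0,0],[0,0,0,0,0,0]]
  jaw: 255

```text
time_s: 35.4
tcp_pos: [0.6744, -0.1291, 0.0311]
eef_rot: [-90.0, 0.0, -111.4]
contact_force: [-1.6, -0.4, 6.1]
gripper_width: 0.0381
```

Request:
servo_tool:
  steps:
    - [[0,-0.01,0,0,0,0],[0,-0.02,0,0,0,0],[0,-0.025,0,0,0,0],[0,-0.025,0,0,0,0],[0,-0.015,0,0,0,0],[0,0,0,0,-0.131,0],[0,0,0,0,-0.131,0],[0,0,0,0,0,0]]

```text
time_s: 36.2
tcp_pos: [0.6736, -0.1288, 0.1251]
eef_rot: [-90.0, 0.0, -96.3]
contact_force: [0.5, -0.1, -1.8]
gripper_width: 0.0376
```

Run:
```python
from h import *
go(.502,.339,.126,83.67)
```

```text
t 36.2 pos [ 0.6736 -0.1288  0.1251] jaw yaw 83.66 tooly [-8.e-04  4.e-04 -1.e+00] w 0.0376 F [ 0.5 -0.1 -1.8]
turn about tool y rad: -0.0002 then tool shift [-0.4461 -0.0009 -0.2222]
```

Request:
servo_tool:
  steps:
    - [[-0.014,0,-0.007,0,0,0],[-0.0279,0,-0.0139,0,0,0],[-0.0279,0,-0.0139,0,0,0],[-0.0279,0,-0.0139,0,0,0],[-0.0279,0,-0.0139,0,0,0],[-0.0279,0,-0.0139,0,0,0],[-0.0279,0,-0.0139,0,0,0],[-0.0279,0,-0.0139,0,0,0],[-0.0279,0,-0.0139,0,0,0],[-0.0279,0,-0.0139,0,0,0],[-0.0279,0,-0.0139,0,0,0],[-0.0279,0,-0.0139,0,0,0],[-0.0279,0,-0.0139,0,0,0],[-0.0279,0,-0.0139,0,0,0],[-0.0279,0,-0.0139,0,0,0],[-0.0279,0,-0.0139,0,0,0],[-0.014,0,-0.007,0,0,0],[0,0,0,0,0,0],[0,0,0,0,0,0]]

```text
time_s: 38.1
tcp_pos: [0.5025, 0.3396, 0.125]
eef_rot: [-90.0, -0.0, -96.5]
contact_force: [0.1, -0.6, -2.9]
gripper_width: 0.0378
```

Run:
```python
from h import *
go(.502,.339,.0351,83.67)
```

```text
t 38.1 pos [0.5025 0.3396 0.125 ] jaw yaw 83.52 tooly [-6.e-04 -6.e-04 -1.e+00] w 0.0378 F [ 0.1 -0.6 -2.9]
turn about tool y rad: -0.0027 then tool shift [ 0.0006  0.0899 -0.0005]
```

Request:
servo_tool:
  steps:
    - [[0,0.015,0,0,0,0],[0,0.025,0,0,0,0],[0,0.025,0,0,0,0],[0,0.015,0,0,0,0],[0,0.005,0,0,0,0],[0,0.0025,0,0,0,0],[0,0.001,0,0,0,0],[0,0,0,0,0,0],[0,0,0,0,0,0]]

```text
time_s: 39.0
tcp_pos: [0.5034, 0.34, 0.0377]
eef_rot: [-90.0, 0.1, -96.4]
contact_force: [0.2, 0.1, -1.7]
gripper_width: 0.0381
```

Request:
servo_tool:
  steps:
    - [[0,0.001,0,0,0,0],[0,0.001,0,0,0,0],[0,0,0,0,0,0],[0,0,0,0,0,0]]

```text
time_s: 39.4
tcp_pos: [0.5032, 0.3399, 0.0351]
eef_rot: [-90.0, 0.0, -96.4]
contact_force: [-1.0, 0.5, 0.8]
gripper_width: 0.0378
```

Touching (force has gone from −1.7 to +0.8 N, at the expected height). I'll release and retreat clear of the views.

Request:
servo_tool:
  steps:
    - [[0,0.0005,0,0,0,0],[0,0,0,0,0,0]]

```text
time_s: 39.6
tcp_pos: [0.5032, 0.3399, 0.0351]
eef_rot: [-90.0, 0.0, -96.4]
contact_force: [-2.9, -0.5, 5.9]
gripper_width: 0.038
```

Request:
servo_tool:
  steps:
    - [[0,0,0,0,0,0],[0,0,0,0,0,0],[0,0,0,0,0,0],[0,0,0,0,0,0],[0,0,0,0,0,0],[0,-0.01,0,0,0,0],[0,-0.03,0,0,0,0],[0,-0.03,0,0,0,0],[0,-0.03,0,0,0,0],[0.03,-0.03,0,0,0,0],[0.03,-0.03,0,0,0,0],[0.03,-0.03,0,0,0,0],[0.03,0,0,0,0,0],[0.03,0,0,0,0,0],[0.03,0,0,0,0,0],[0.03,0,0,0,0,0],[0.03,0,0,0,0,0],[0.03,0,0,0,0,0],[0.03,0,0,0,0,0],[0,0,0,0,0,0]]
  jaw: 90

```text
time_s: 41.6
tcp_pos: [0.4685, 0.0391, 0.2252]
eef_rot: [-90.0, 0.0, -96.6]
contact_force: [0.9, 1.0, 0.5]
gripper_width: 0.0565
```

Run:
```python
from h import *
from plant import *
O=pickle.load(open("o.pkl","rb"))
for n in ("scene","side"):
    c=vision.capture(n);E=ext(c);im=c["img"].copy()
    for k in ("flange","element","elbow"):
        for q in place(M[k],O[k]): cv2.polylines(im,[cv2.convexHull(np.round(proj(c,E,q)).astype(np.int32))],True,(255,0,255),1)
    cv2.imwrite(f"pics/{n}_end.png",im[:,:,::-1])
    # fitted poses in tray frames, with depth z=4mm
    for k,t in (("block","tray3"),("coil","tray3"),("gauge","tray2"),("nipple","tray3"),("nipple","tray2")):
        T=O[t];cs,sn=np.cos(T[2]),np.sin(T[2]); best=[]
        for s in spotter.silhouettes(n,k if k!="nipple" else "nipple1"):
            p=bp(c,E,s["uv"],.025)[:2]-T[:2]; l=np.array([[cs,sn],[-sn,cs]])@p
            if s["conf"]>.3: best.append((s["conf"],np.round(l,3).tolist()))
        print(n,k,t,best)
s=readout.get_state();print(s["time_s"],s["tcp_pos"],s["contact_force"])
```

```text
scene block tray3 [(0.87, [0.084, 0.002])]
scene coil tray3 [(0.71, [-0.013, -0.001]), (0.69, [-0.092, 0.002])]
scene gauge tray2 [(0.8, [0.054, 0.013])]
scene nipple tray3 [(0.98, [-0.094, 0.003]), (0.72, [0.026, -0.658])]
scene nipple tray2 [(0.98, [-0.167, 0.657]), (0.72, [-0.04, -0.002])]
side block tray3 [(0.78, [0.089, -0.001]), (0.44, [0.022, -0.657])]
side coil tray3 [(0.58, [0.018, 0.008])]
side gauge tray2 [(0.62, [0.042, -0.003])]
side nipple tray3 [(0.73, [0.022, -0.652])]
side nipple tray2 [(0.73, [-0.044, 0.004])]
42.2 [0.46941857 0.04188087 0.22426082] [-0.55527437 -0.50605197  0.01560622]
```

View pics/scene_end.png

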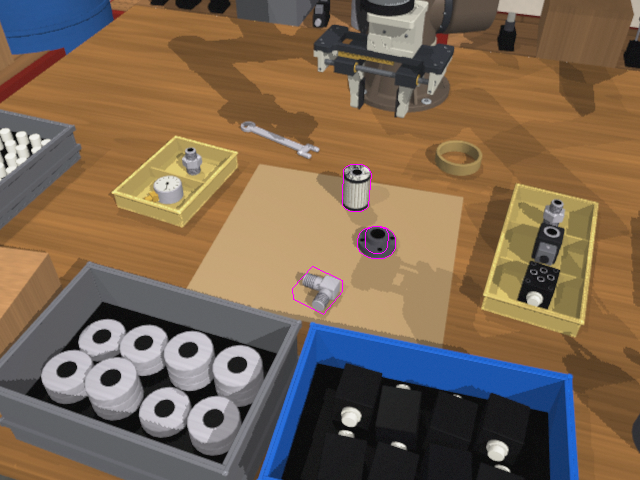

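View pics/side_end.png

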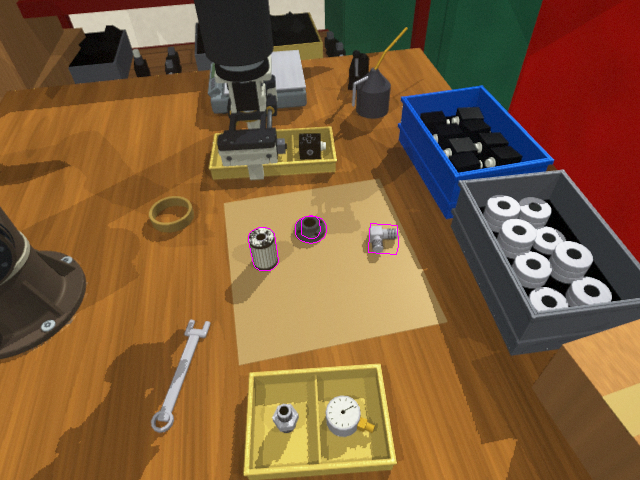

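Run:
```python
from plant import r
print(r.close_job())
```

```text
the job is handed in; nothing more can be done
None
```

Both kits are made up and the job is handed in, at about 42 s of robot time. It reported no verdict.

- **Three-compartment tray:** the nipple is in the −x compartment, the coil in the middle and the block in the +x one.
- **Two-compartment tray:** the other nipple is in the −x compartment and the gauge, dial up, in the +x one.
- **Setting down:** each part was lowered until the wrist force showed contact at the floor height I expected, then released. None was dropped.

**Last checks:** In the scene view (taken with the gripper empty and clear at z = 0.22 m), all five parts stand upright, one to a compartment. The side view confirms this for the two-compartment tray and the block. The flange, element and elbow still line up with the outlines I drew at the start.

**What disagreed or was hidden:**
- In the final side view the gripper hid the nipple and most of the coil in the three-compartment tray, so those two rest on the scene view and on the contact force and height at release.
- The network's side-view coil point came out about 3 cm off, probably because only the plug was showing.
- In the scene view it also reported a second "coil" where the nipple stands.

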